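Condenser bracket held level over its setting jig

TASK

Lift the lid off the round steel pan by its knob and set it down flat on the bench, then pick the condenser bracket out of the pan by its balance point, which lies close to the heavy lens barrel, keeping it level. Carry it over the setting jig and finish holding it there, level and still, about 5 cm above the jig, barrel squarely over the ring nest and tail over the fork, without putting it down or letting go. Leave the other things on the bench where they are.

Things in the scene. Friction and masses are not known exactly. Their poses are not given: they have to be found in the camera images.
- pan: Round open stainless pan, fixed to the bench. 184 mm outside diameter, 52 mm high, 4 mm wall and floor (inside 176 mm wide, 48 mm deep). Origin: centre of its underside on the bench, z up. Its yaw only tells roughly how the bracket inside lies. It starts covered by the lid.
- lid: Loose round steel lid, 0.25 kg, on the pan. Disc 190 mm across, 4 thick; below it a 166 mm plug 5 deep sits loosely in the pan; black knob on top in the centre. Origin: centre of the plug's underside, z up. Above the origin: disc top 9 mm, knob neck (dia 14) to 25 mm, round knob head (dia 24) from 25 to 45 mm. Origin height is 47 mm on the pan, 0 when flat on the bench.
- bracket: Condenser bracket, 0.45 kg, under the lid on the pan floor (4 mm above bench). Aluminium barrel (dia 34, 38 high), black bar (14 wide, from 18 to 32 mm above the underside), black tail block (12 long, 20 wide, 32 high). Origin: straight below the centre of mass (balance point), level with the underside; x along the bar, barrel to tail, z up. Barrel axis x = -36, tail x = +90 mm.
- barrel (a point): Centre of the underside of the condenser bracket's barrel, x = -36 mm on the bracket.
- tail (a point): Centre of the underside of the condenser bracket's tail block, x = +90 mm on the bracket.
- jig: Setting jig, fixed: dark steel plate 185 x 80 x 10 mm (x -70 to +115) with an aluminium ring nest (41 mm bore, 57 outside) at x = -36 and a two-pronged aluminium fork (28 mm gap) at x = +90 mm, both 28 mm high above the bench. Origin on the bench; x from nest to fork. The bracket is squarely over it when both origins and yaws coincide. Pan and jig may swap sides.
- nest (a point): Centre of the ring nest's mouth, 28 mm above the bench.
- saddle (a point): Middle of the fork, level with the tops of its prongs, 28 mm above the bench.
- oil_bottle: Bystander: amber bottle, 34 mm diameter, 70 mm high. Origin: centre of underside.
- slide_box: Bystander: grey plastic slide box 60 x 90 x 32 mm. Origin: centre of underside.
- objective: Bystander: spare steel objective lens, 28 mm diameter, 45 mm high, upright. Origin: centre of underside.
- dish: Bystander: small glass dish, 60 mm diameter, 14 mm high. Origin: centre of underside.
- screwdriver: Bystander: screwdriver lying on the bench, about 150 mm long. Origin: near its middle, x along its length.
- lens_jar: Bystander: white jar, 50 mm diameter, 60 mm high. Origin: centre of underside.
Things that resemble listed ones, but are neither listed nor needed, are in the scene too. Leave any turquoise look-alike of the lid alone. There is more than one size of the jig; the job needs the smaller.

How it is judged (in metres and radians):
On the way, in this order (a step that is already met when the one before it is completed fails the run):
1. the lid lies flat on the bench, let go and at rest (height (world z) of lid below 0.008 m and angle between lid's own z axis and vertical below 0.06 rad and linear speed of lid below 0.03 m/s and contact force between the fingers and lid below 0.1 N), for 0.2 s.
2. the condenser bracket is gripped within 15 mm of its balance point and lifted clear of the pan, level within 8 degrees (contact force between the fingers and bracket above 1 N and x of the grasp point in the frame of bracket between -0.015 and 0.015 m and contact force between bracket and pan below 0.1 N and contact force between bracket and lid below 0.1 N and contact force between bracket and jig below 0.1 N and height (world z) of bracket above 0.06 m and angle between bracket's own z axis and vertical below 0.14 rad), for 0.2 s.
At the end, for the whole second after the job is handed in: Lid flat on the bench, let go. Bracket in the fingers within 15 mm of its balance point, touching no pan, lid or jig, still, level within 6 degrees, underside 17 to 90 mm above nest and fork, barrel within 15 mm of the nest's axis, tail within 20 mm of the fork's middle (all of step 1 and contact force between the fingers and bracket above 1 N and x of the grasp point in the frame of bracket between -0.015 and 0.015 m and contact force between bracket and pan below 0.1 N and contact force between bracket and lid below 0.1 N and contact force between bracket and jig below 0.1 N and horizontal distance between barrel and nest below 0.015 m and horizontal distance between tail and saddle below 0.02 m and height (world z) of bracket between 0.045 and 0.118 m and angle between bracket's own z axis and vertical below 0.1 rad and linear speed of bracket below 0.02 m/s); the arm keeps its last pose, push and grip.
It fails at once if the lid is tipped over (more than 35 degrees) (angle between lid's own z axis and vertical above 0.6 rad).
It fails at once if the condenser bracket is tipped more than 20 degrees (angle between bracket's own z axis and vertical above 0.35 rad).
It fails at once if a bystander is moved more than 25 mm (distance of any of oil_bottle, slide_box, objective, dish, screwdriver, lens_jar from where it was at the start of the episode above 0.025 m).
It also fails if it takes over 58 s, if anything falls off the work surface, if the arm or the gripper's body presses on something with over 40 N, if the wrist force passes 120 N, or if a joint passes its speed limit or range.

ROBOT

A 6-joint arm with a two-finger parallel gripper is mounted at the origin on the work surface. World frame = base frame: x ahead of the robot, y to its left, z up, the work surface at z = 0. Lengths are in mm, angles in rad, forces in N, time in s.
With the tool pointing down it reaches from about 350 to 975 mm from the base axis. Payload 7.1 kg.
Tool frame: the origin (TCP) lies at the centre of the arm's flange, where the gripper is bolted on; the fingertips stand 182 mm ahead of it and the grasp point (between the pads) lies 163 mm ahead of it; z points along the fingers, y is the line along which they close (so a half turn about z gives the same grasp; the last joint's range is limited). The gripper opens to 88 mm and grips with 3 to 60 N. Pads are 20 mm wide; open, the fingers measure 115 mm over their backs; the gripper's body (75 mm by 178 mm) begins 61 mm behind the grasp point.
Start: joints at [-1.313, 0.423, 1.63, -0, 1.089, -0.019], TCP at [170.818, -601.189, 404.675] pointing down, gripper open.
Joint ranges: [-3, 3], [-0.9, 2.11], [0.09, 2.58], [-1.31, 4.45], [0.11, 2.69], [-2.54, 2.54]. Speed limits (rad/s): [2.39, 2.39, 3.01, 3.14, 3.14, 3.14].

INTERFACE

Orientations are given as a rotation vector (axis times angle).
In Python, from workcell import readout, get_image, ctrl gives the robot as it stands.
- The arm moves only by the tool step_arm, never from a script. Its argument "targets" is a list that holds one entry, the list of rows, each a list of 7 numbers: the shift along the world's x, y, z as a fraction of full scale, then the turn, a rotation vector about the world's x, y, z as a fraction of full scale, then the opening, from 0 (shut) to 1 (fully open). In form: [[[dx, dy, dz, wx, wy, wz, claw], ...]]. A call has exactly 5 rows; each row shifts and turns the commanded pose from where the row before left it; what a row does not reach is not made up. Full scale, the value 1, is 0.05 m for a shift and 4 degrees for a turn. A row lasts 1/8 s, in which the tool goes at most 62.5 mm and 10.7 degrees, less where a joint would pass 70% of its speed; a pose out of reach is approached as far as the arm can. A call with a number of a shift or a turn outside -1 to 1 is refused whole. A call with a gripper value outside its range is refused whole. The fingers move at their own pace and stop on an object; the grip force is fixed at half the most. Time passes only in rows, so rows that do not move let the fingers close, or fill a call up. It gives the time, the measured TCP pose, the force, the opening and the grip force at its end, in the units of the state.
- readout.get_obs(): the state, without advancing time (a new reading comes with each control period).
- get_image(name): name is "scene" or "top" or "wrist"; returns a dict with "pixels" (420x560x3 uint8, red, green, blue), "intrinsics" (3x3 intrinsics, pixels), "extrinsics" (4x4, takes a point from world to camera coordinates). Camera axes: x right, y down, z forward; pixel columns grow to the right and rows downward; lengths in mm; the calibration is good to about 2 mm. A picture is of the moment at which its call begins. There is no depth.
- ctrl.close_job(): hands the job in; it is judged then, once.
The state is a dict: "t": time; "qpos": joint angles; "qvel": joint speeds; "joint_torque": joint torques, N m; "ee_pos": TCP position; "orientation": TCP orientation; "ft_force": force on the tool from outside, world axes, zero at the start; "moment": the same for the moment, N m; "width": finger opening in mm; "grasp_force": force on a finger pad.
Only numpy, scipy, OpenCV 4.12 (cv2) and the standard library are available. Lean on these libraries where they do the work, as an engineer would, in place of code of your own. Each camera call takes 0.05 s, during which the arm holds its last target. There are 200 camera calls.

## Working session

There is one attempt and no reset: what is moved stays moved. The work goes in short steps, Python scripts to look and compute and a tool call to move; the robot and the scene stay as the last step left them, time stands still between calls to the robot, and variables do not carry over. Pictures are saved under pics/ and viewed, at most 10 in all, crops included, and the job is handed in when it is done.

Besides the shell and the picture viewer there is one more tool, called after "Call:" in YAML: its name, and indented under it one key for each argument. step_arm: Moves the arm, as the interface text tells. Shift numbers are shares of 0.05 m and turn numbers shares of 4 degrees, none past 1 either way. Its arguments: {"type":"object","properties":{"targets":{"type":"array"}},"required":["targets"]}

```bash
mkdir -p pics; cat > h.py <<'E'
import numpy as np, cv2
from workcell import readout, get_image, ctrl
def grab(name,fn):
    d=get_image(name); cv2.imwrite('pics/'+fn+'.png',d['pixels'][:,:,::-1]); np.savez('pics/'+fn+'.npz',**{k:np.array(d[k]) for k in d}); return d
def load(fn): return np.load('pics/'+fn+'.npz')
def ray(d,uv,z):
    K=np.array(d['intrinsics']);E=np.array(d['extrinsics']);R=E[:3,:3];c=-R.T@E[:3,3]
    v=R.T@np.linalg.solve(K,[uv[0],uv[1],1]); return (c+v*(z-c[2])/v[2])[:2]
def proj(d,p):
    K=np.array(d['intrinsics']);E=np.array(d['extrinsics']);q=K@(E[:3,:3]@np.array(p)+E[:3,3]);return q[:2]/q[2]
E
python3 - <<'E'
from h import *
a=grab('top','top0');b=grab('scene','sc0')
for d in(a,b):
    E=np.array(d['extrinsics']);print(-E[:3,:3].T@E[:3,3],np.array(d['intrinsics'])[0])
o=readout.get_obs();print(o['t'],o['ee_pos'],o['orientation'],o['width'])
E
```

```text
[ 336.35154675   22.78661458 1483.33529581] [497.18265389   0.         286.52118545]
[1224.37631604  322.46707875 1113.45542825] [470.09865696   0.         278.69266169]
0.1 [ 170.7687305  -600.97343267  404.01970359] [-3.11026276e+00 -4.33257617e-01  2.11794693e-04] 87.71110676155766
```

View pics/top0.png

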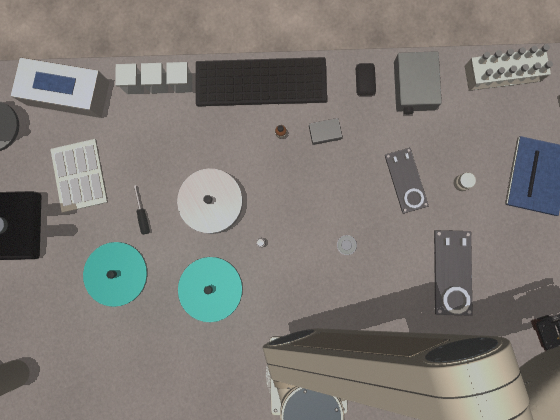

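View pics/sc0.png

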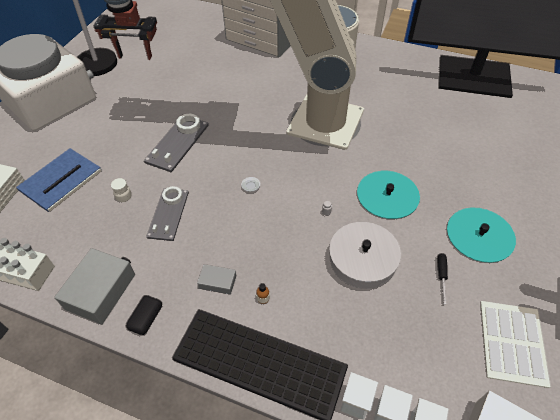

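The steel pan with its lid is at top (210,200) and scene (365,252). The two turquoise discs at top (115,274) and (210,290) are look-alikes. The jigs are at top (407,182), which looks smaller, and (455,272), which looks larger. I'll measure these and confirm in one crop.

```bash
python3 - <<'E'
from h import *
d=load('top0');im=d['pixels'];g=cv2.cvtColor(im,cv2.COLOR_RGB2GRAY);hsv=cv2.cvtColor(im,cv2.COLOR_RGB2HSV)
# lid disc: bright low-sat
m=((g>175)).astype(np.uint8)
cs,_=cv2.findContours(m,cv2.RETR_EXTERNAL,cv2.CHAIN_APPROX_NONE)
for c in cs:
    if cv2.contourArea(c)>15:
        (x,y),r=cv2.minEnclosingCircle(c)
        if 110<y<330 and x>160 : print('bright',round(x,1),round(y,1),round(r,1),cv2.contourArea(c),'z28',ray(d,(x,y),28).round(),'z56',ray(d,(x,y),56).round(), 'dia',2*r*(1483-56)/497)
dk=(g<75).astype(np.uint8)
cs,_=cv2.findContours(dk,cv2.RETR_EXTERNAL,cv2.CHAIN_APPROX_NONE)
for c in cs:
    (x,y),(w,h),a=cv2.minAreaRect(c)
    if cv2.contourArea(c)>30 and 110<y<320 and x>160: print('dark',round(x,1),round(y,1),'mm',round(w*1480/497),round(h*1480/497),a,'z82',ray(d,(x,y),82).round(),'z10',ray(d,(x,y),10).round())
c1=cv2.resize(im[150:250,160:260],(400,400),interpolation=cv2.INTER_CUBIC);c2=cv2.resize(im[140:220,367:447],(400,400),interpolation=cv2.INTER_CUBIC)
cv2.imwrite('pics/crop1.png',np.hstack([c1,c2])[:,:,::-1])
for n,p in dict(bottle=(281,131),box=(325,130),obj=(262,242),dish=(346,245),jar=(466,181)).items(): print(n,ray(d,p,0 if n=='dish' else 30).round())
E
```

```text
bright 456.5 299.5 13.3 113.0 z28 [ 206. -432.] z56 [ 209. -424.] dia 76.29098006081533
bright 260.0 242.0 3.2 28.0 z28 [384. 128.] z56 [383. 126.] dia 18.15981017847656
bright 413.6 197.6 9.5 253.0 z28 [ 503. -325.] z56 [ 500. -318.] dia 54.41203893742091
bright 467.7 179.7 7.4 147.5 z28 [ 552. -486.] z56 [ 548. -476.] dia 42.7327818765007
bright 209.0 200.2 32.4 3147.0 z28 [510. 277.] z56 [507. 272.] dia 186.0394193468919
dark 208.0 289.5 mm 21 24 90.0 z82 [253. 272.] z10 [249. 285.]
dark 453.0 280.0 mm 113 208 0.0 z82 [ 264. -409.] z10 [ 261. -431.]
dark 207.5 199.5 mm 21 21 90.0 z82 [506. 272.] z10 [515. 285.]
dark 532.8 173.1 mm 14 141 10.17551040649414 z82 [ 558. -651.] z10 [ 570. -685.]
bottle [713.  60.]
box [712. -72.]
obj [383. 122.]
dish [ 370. -125.]
jar [ 548. -480.]
```

View pics/crop1.png

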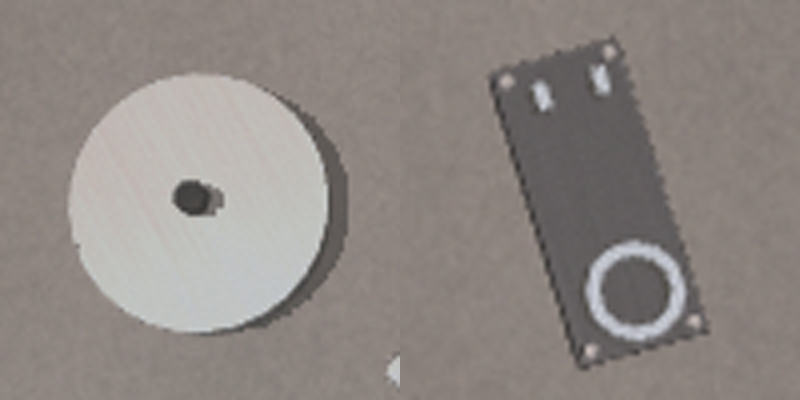

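Left in the crop: the steel-coloured lid, with the knob at px (207.5,199.5) and a disc of about 186–190 mm. It isn't turquoise, so this is the lid. Right: the jig at (407,182), with its ring at (414,198) and prong midpoint at (401,157.5). It is clearly smaller than the one at (455,272), which measures about 113x208+ mm, so this is the jig to use. Moving towards the knob at (506,272).

Call:
step_arm:
  targets:
    - [[0.5,0.85,0,0,0,1,1],[0.5,0.85,0,0,0,1,1],[0.5,0.85,0,0,0,1,1],[0.5,0.85,0,0,0,1,1],[0.5,0.85,0,0,0,1,1]]

```text
t: 0.72
ee_pos: [296.3, -387.2, 404.5]
orientation: [-2.988, -0.97, 0.0]
ft_force: [-0.7, 0.2, 0.4]
width: 87.8
grasp_force: 0.0
```

Call:
step_arm:
  targets:
    - [[0.5,0.85,0,0,0,1,1],[0.5,0.85,0,0,0,1,1],[0.5,0.85,0,0,0,1,1],[0.5,0.85,0,0,0,1,1],[0.5,0.85,0,0,0,1,1]]

```text
t: 1.35
ee_pos: [421.3, -174.7, 404.6]
orientation: [-2.774, -1.475, 0.0]
ft_force: [-0.1, -0.5, -0.4]
width: 87.8
grasp_force: 0.0
```

Call:
step_arm:
  targets:
    - [[0.17,0.9,0,0,0,1,1],[0.17,0.9,0,0,0,1,1],[0.17,0.9,0,0,0,1,1],[0.17,0.9,0,0,0,1,1],[0.17,0.9,0,0,0,1,1]]

```text
t: 1.98
ee_pos: [463.3, 50.3, 404.6]
orientation: [-2.476, -1.934, 0.0]
ft_force: [0.7, -1.1, -0.5]
width: 87.7
grasp_force: 0.0
```

Call:
step_arm:
  targets:
    - [[0.17,0.9,0,0,0,1,1],[0.17,0.9,0,0,0,1,1],[0.17,0.9,0,0,0,1,1],[0.17,0.9,0,0,0,1,1],[0.17,0.9,0,0,0,1,1]]

```text
t: 2.6
ee_pos: [505.8, 275.3, 404.3]
orientation: [-2.102, -2.335, 0.001]
ft_force: [1.2, 0.0, 0.4]
width: 87.6
grasp_force: 0.0
```

```bash
python3 - <<'E'
from h import *
d=grab('wrist','w0');E=d['extrinsics'];E=np.array(E);print(-E[:3,:3].T@E[:3,3])
o=readout.get_obs();print(o['t'],o['ee_pos'],o['orientation'],o['qpos'])
t=load('top0')
n=ray(t,(414.0,197.9),28);f=ray(t,(401.1,157.5),28);v=f-n;L=np.hypot(*v);print('nest',n,'saddle',f,'dist',L,'yaw',np.degrees(np.arctan2(v[1],v[0])),'orig',n+v/L*36)
g=cv2.cvtColor(d['pixels'],cv2.COLOR_RGB2GRAY);m=(g<70).astype(np.uint8)
cs,_=cv2.findContours(m,cv2.RETR_EXTERNAL,cv2.CHAIN_APPROX_NONE)
for c in cs:
    if cv2.contourArea(c)>100:
        (x,y),r=cv2.minEnclosingCircle(c);print(x,y,r,ray(d,(x,y),92))
print('knob expected',proj(d,[506,272,92]))
E
```

```text
[497.52818489 347.59144194 383.99831107]
2.65 [506.7231145  279.38183124 404.68686603] [-2.09677099 -2.33844468 -0.00507796] [0.48290474 0.35503606 1.73538981 0.00213083 1.04840536 0.37297232]
nest [ 502.14811322 -326.07344752] saddle [ 623.47920301 -294.1698414 ] dist 125.45546394198935 yaw 14.732243831194445 orig [ 536.96460582 -316.91856671]
278.0548095703125 204.82876586914062 12.216948509216309 [505.50467531 276.51601043]
279.5 300.0 303.77838134765625 [518.31887596 170.28416768]
60.5 165.0 18.607892990112305 [292.67539956 293.87219884]
249.5 1.0 35.51417922973633 [462.91440808 450.12858863]
knob expected [278.07271852 209.23034519]
```

View pics/w0.png

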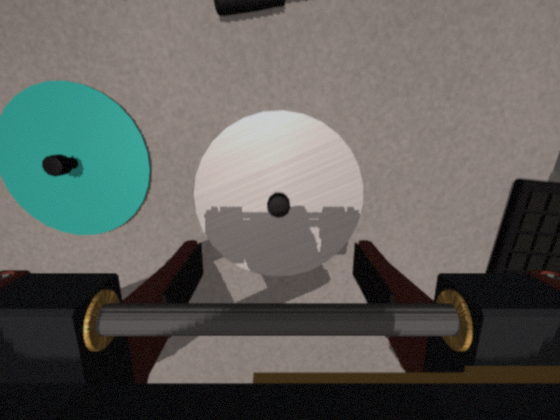

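The wrist view shows the steel lid centred at (278,195) with the knob at (278,205), between the fingers; that gives about (505.5,276). The top view gave (506,272), so the mean is where the tool is now. Descending and gripping.

Call:
step_arm:
  targets:
    - [[0,0,-0.8,0,0,0,1],[0,0,-0.8,0,0,0,1],[0,0,-0.8,0,0,0,1],[0,0,-0.5,0,0,0,1],[0,0,-0.27,0,0,0,1]]

```text
t: 3.28
ee_pos: [505.3, 273.4, 244.5]
orientation: [-2.105, -2.331, 0.004]
ft_force: [0.1, -0.2, 1.0]
width: 88.1
grasp_force: 0.0
```

Call:
step_arm:
  targets:
    - [[0,0,0,0,0,0,0],[0,0,0,0,0,0,0],[0,0,0,0,0,0,0],[0,0,0,0,0,0,0],[0,0,0,0,0,0,0]]

```text
t: 3.9
ee_pos: [505.9, 273.8, 246.6]
orientation: [2.105, 2.332, 0.001]
ft_force: [-0.9, -0.7, -0.8]
width: 41.4
grasp_force: 0.0
```

Call:
step_arm:
  targets:
    - [[0,0,0,0,0,0,0],[0,0,0,0,0,0,0],[0,0,0,0,0,0,0],[0,0,0,0,0,0,0],[0,0,0.1,0,0,0,0]]

```text
t: 4.53
ee_pos: [505.5, 273.6, 250.8]
orientation: [-2.105, -2.332, 0.002]
ft_force: [0.1, -0.2, -1.8]
width: 23.5
grasp_force: 30.0
```

Call:
step_arm:
  targets:
    - [[0,0,0.4,0,0,0,0],[0,0,0.6,0,0,0,0],[0,0,0.6,0,0,0,0],[0.04,-0.4,0.3,0,0,0,0],[0.08,-0.7,0,0,0,0,0]]

```text
t: 5.15
ee_pos: [511.9, 218.1, 347.3]
orientation: [2.102, 2.333, 0.003]
ft_force: [1.5, -0.4, -2.5]
width: 23.5
grasp_force: 30.0
```

Call:
step_arm:
  targets:
    - [[0.08,-0.8,0,0,0,0,0],[0.08,-0.8,0,0,0,0,0],[0.08,-0.8,0,0,0,0,0],[0.08,-0.8,0,0,0,0,0],[0.08,-0.7,0,0,0,0,0]]

```text
t: 5.78
ee_pos: [531.1, 21.4, 345.7]
orientation: [-2.105, -2.331, 0.002]
ft_force: [0.9, -0.7, -2.4]
width: 23.6
grasp_force: 30.0
```

Call:
step_arm:
  targets:
    - [[0,-0.4,-0.3,0,0,0,0],[0,-0.2,-0.6,0,0,0,0],[0,0,-0.7,0,0,0,0],[0,0,-0.7,0,0,0,0],[0,0,-0.3,0,0,0,0]]

```text
t: 6.4
ee_pos: [530.5, -7.0, 214.2]
orientation: [-2.104, -2.329, 0.004]
ft_force: [-0.6, 1.1, -1.1]
width: 23.2
grasp_force: 30.0
```

Call:
step_arm:
  targets:
    - [[0,0,-0.12,0,0,0,0],[0,0,-0.08,0,0,0,0],[0,0,-0.06,0,0,0,0],[0,0,-0.06,0,0,0,0],[0,0,0,0,0,0,0]]

```text
t: 7.02
ee_pos: [531.9, -6.1, 200.3]
orientation: [2.105, 2.332, 0.0]
ft_force: [0.1, 0.6, -1.5]
width: 23.5
grasp_force: 30.0
```

```bash
python3 - <<'E'
from h import *
o=readout.get_obs();print(o['t'],o['ee_pos'],o['ft_force'])
E
```

```text
7.025 [531.854098    -6.1207738  200.34782878] [ 0.11810338  0.5998841  -1.52439158]
```

Not yet in contact (about -2.5 N is still carried), so I'll lower a little more.

Call:
step_arm:
  targets:
    - [[0,0,-0.03,0,0,0,0],[0,0,-0.02,0,0,0,0],[0,0,0,0,0,0,0],[0,0,0,0,0,0,0],[0,0,0,0,0,0,0]]

```text
t: 7.65
ee_pos: [532.0, -6.2, 199.1]
orientation: [2.105, 2.332, 0.001]
ft_force: [-4.6, 0.8, 15.6]
width: 23.7
grasp_force: 30.0
```

Call:
step_arm:
  targets:
    - [[0,0,0.02,0,0,0,0],[0,0,0,0,0,0,1],[0,0,0,0,0,0,1],[0,0,0,0,0,0,1],[0,0,0,0,0,0,1]]

```text
t: 8.28
ee_pos: [531.8, -6.2, 198.6]
orientation: [-2.105, -2.332, 0.0]
ft_force: [-0.3, 0.1, 0.2]
width: 60.0
grasp_force: 0.0
```

Call:
step_arm:
  targets:
    - [[0,0,0,0,0,0,1],[0,0,0,0,0,0,1],[0,0,0,0,0,0,1],[0,0,0.4,0,0,0,1],[0,0,0.8,0,0,0,1]]

```text
t: 8.9
ee_pos: [531.2, -6.2, 258.0]
orientation: [-2.103, -2.33, 0.004]
ft_force: [1.1, 0.5, -0.3]
width: 87.8
grasp_force: 0.0
```

Call:
step_arm:
  targets:
    - [[0,0,1,0,0,0,1],[0,0,1,0,0,0,1],[0,0,0.9,0,0,0,1],[-0.2,-0.8,0,0,0,0,1],[-0.2,-0.8,0,0,0,0,1]]

```text
t: 9.52
ee_pos: [511.5, -86.7, 404.6]
orientation: [2.102, 2.332, 0.002]
ft_force: [1.7, -0.9, -0.3]
width: 87.7
grasp_force: 0.0
```

```bash
python3 - <<'E'
from h import *
d=grab('top','top1');s=grab('scene','sc1')
im=d['pixels'][145:255,150:350];im2=s['pixels'][180:320,250:450]
cv2.imwrite('pics/crop2.png',np.vstack([cv2.resize(im,(600,330)),cv2.resize(im2[:,:],(386,270))[:,:386] if 0 else np.pad(cv2.resize(im2,(386,270)),((0,0),(0,214),(0,0)))])[:,:,::-1])
E
```

```text
(no output)
```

View pics/crop2.png

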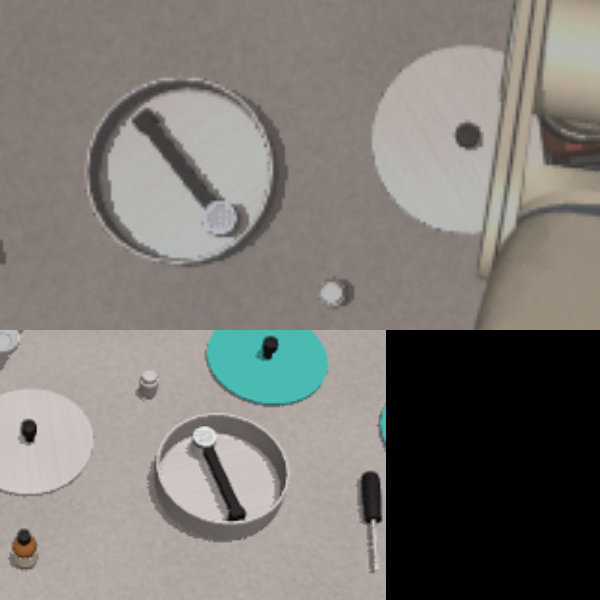

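The lid lies flat on the bench. In the open pan the bracket's barrel is at about top px (223,217) and its tail at about (199,184). Measuring both with masks.

```bash
python3 - <<'E'
from h import *
from itertools import product
for fn,(x0,x1,y0,y1) in dict(top1=(188,230,178,226),sc1=(335,398,228,290)).items():
    d=load(fn);im=d['pixels'];g=cv2.cvtColor(im,cv2.COLOR_RGB2GRAY)
    m=np.zeros_like(g);m[y0:y1,x0:x1]=(g[y0:y1,x0:x1]<62)
    n,l,st,c=cv2.connectedComponentsWithStats(m)
    i=1+np.argmax(st[1:,4]);pts=np.argwhere(l==i)[:,::-1].astype(np.float32)
    (cx,cy),wh,a=cv2.minAreaRect(pts);vx,vy,px,py=cv2.fitLine(pts,cv2.DIST_L2,0,.01,.01).ravel()
    t=(pts-[px,py])@[vx,vy];e=[np.array([px,py])+k*np.array([vx,vy]) for k in(t.min(),t.max())]
    print(fn,st[i],wh,'ends',[(q.round(1),ray(d,q,36).round(1)) for q in e])
    if fn=='top1':
        sub=(g[y0+28:y1,x0+24:x1]); 
d=load('top1');b=ray(d,(223.3,217.3),42);print('barrel',b)
s=load('sc1');bs=(250+204/386*200,180+(436-330)/270*140);print('barrel scene',bs,ray(s,bs,42))
for p in [(150,120),(147,113)]: print(ray(d,(150+p[0]/3,145+p[1]/3),36))
E
```

```text
top1 [198 182   6   8  18] (7.273237705230713, 3.7947328090667725) ends [(array([198.5, 181.8], dtype=float32), array([565. , 306.7])), (array([201.6, 188.6], dtype=float32), array([544.3, 297.3]))]
sc1 [355 241  22  38 255] (41.12575149536133, 9.258100509643555) ends [(array([356.6, 240.3], dtype=float32), array([471. , 243.5])), (array([373.8, 278. ], dtype=float32), array([569.9, 317.8]))]
barrel [457.50932458 233.1673008 ]
barrel scene (355.69948186528495, 234.96296296296296) [459.03135311 236.67373047]
[555.28347016 302.14296244]
[562.31974961 305.08127738]
```

Call:
step_arm:
  targets:
    - [[-0.03,0.45,0,0,0,-1,1],[-0.03,0.45,0,0,0,-1,1],[-0.03,0.45,0,0,0,-1,1],[-0.03,0.45,0,0,0,-1,1],[-0.03,0.45,0,0,0,-1,1]]

```text
t: 10.25
ee_pos: [504.2, 27.7, 403.6]
orientation: [-2.48, -1.928, 0.0]
ft_force: [0.0, -0.4, 0.0]
width: 88.0
grasp_force: 0.0
```

Call:
step_arm:
  targets:
    - [[-0.03,0.45,0,0,0,-1,1],[-0.03,0.45,0,0,0,-1,1],[-0.03,0.45,0,0,0,-1,1],[-0.03,0.45,0,0,0,-1,1],[-0.03,0.45,0,0,0,-1,1]]

```text
t: 10.88
ee_pos: [496.5, 140.2, 403.5]
orientation: [-2.777, -1.468, 0.0]
ft_force: [0.3, 0.1, 0.3]
width: 87.8
grasp_force: 0.0
```

Call:
step_arm:
  targets:
    - [[-0.03,0.5,0,0,0,-1,1],[-0.03,0.5,0,0,0,-1,1],[-0.03,0.5,0,0,0,-1,1],[-0.03,0.5,0,0,0,-1,1],[-0.03,0.35,0,0,0,-1,1]]

```text
t: 11.5
ee_pos: [488.8, 257.9, 403.4]
orientation: [-2.989, -0.965, 0.001]
ft_force: [0.7, -0.3, -1.2]
width: 87.7
grasp_force: 0.0
```

Call:
step_arm:
  targets:
    - [[0,0,-0.3,0,0,-0.3,1],[0,0,-0.3,0,0,0,1],[0,0,0,0,0,0,1],[0,0,0,0,0,0,1],[0,0,0,0,0,0,1]]

```text
t: 12.12
ee_pos: [489.6, 256.1, 374.1]
orientation: [-2.999, -0.935, -0.001]
ft_force: [-0.0, 0.2, 0.1]
width: 87.9
grasp_force: 0.0
```

```bash
python3 - <<'E'
from h import *
d=grab('wrist','w1')
o=readout.get_obs();print(o['t'],o['ee_pos'],o['orientation'],o['qpos'])
for p in [[458,235,42],[561,305,36],[488,255,36]]: print(proj(d,p))
E
```

```text
12.175 [489.56945016 256.1229245  374.13085538] [-2.99900260e+00 -9.35287882e-01 -1.31603379e-03] [ 4.60464338e-01  3.56289686e-01  1.81619806e+00 -3.22772919e-06
  9.68256892e-01  1.42664758e+00]
[278.03293134 234.67765236]
[279.02825427 115.64534172]
[278.5887175  201.35482066]
```

View pics/w1.png

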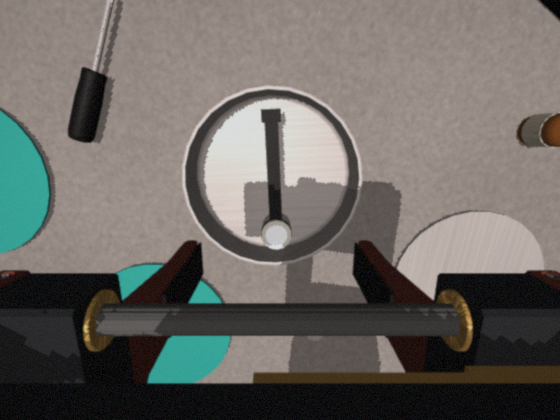

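The barrel top is at (276.5,234.5) and the tail block top at about (271,116), between the open fingers. The bar is turned a few degrees from the tool. Refining.

```bash
python3 - <<'E'
from h import *
d=load('w1');g=cv2.cvtColor(d['pixels'],cv2.COLOR_RGB2GRAY)
for y in(112,118,135,150,165,172): 
    r=np.where(g[y,255:290]<75)[0]+255; print(y,r.min(),r.max(),len(r))
c=np.where(g[100:140,271]<75)[0]+100;print('col',c.min(),c.max())
r=np.where(g[100:135,263:267]<75);print('blk rows',r[0].min()+100,r[0].max()+100)
b=ray(d,(276.5,234.5),42);
for q in[(271,115.5)]:
    t=ray(d,q,36);v=t-b;L=np.hypot(*v);print(b,t,L,np.degrees(np.arctan2(v[1],v[0])),'orig',b+36*v/L)
a1,a2=ray(d,(np.mean([0])+270.8,135),36),0
o=readout.get_obs();x,y,_=o['orientation'];print('toolx',2*np.degrees(np.arctan2(y,x)))
E
```

```text
112 262 279 18
118 262 279 18
135 266 277 12
150 267 278 12
165 268 278 11
172 268 279 12
col 110 139
blk rows 110 134
[457.21505569 236.49836734] [556.52183462 311.7263837 ] 124.58366982626123 37.14507670222282 orig [485.91098387 258.23643777]
toolx -325.3581174501733
```

Call:
step_arm:
  targets:
    - [[-0.05,0.05,-0.8,0,0,0.6,1],[0,0,-0.8,0,0,0,1],[0,0,-0.8,0,0,0,1],[0,0,-0.6,0,0,0,1],[0,0,-0.4,0,0,0,1]]

```text
t: 12.8
ee_pos: [486.8, 258.6, 202.5]
orientation: [2.979, 0.998, -0.001]
ft_force: [0.6, -0.2, -0.5]
width: 88.2
grasp_force: 0.0
```

Call:
step_arm:
  targets:
    - [[0,0,-0.14,0,0,0,1],[0,0,-0.1,0,0,0,1],[0,0,0,0,0,0,1],[0,0,0,0,0,0,0],[0,0,0,0,0,0,0]]

```text
t: 13.42
ee_pos: [487.0, 258.9, 192.2]
orientation: [-2.979, -0.998, -0.002]
ft_force: [0.4, 0.1, -1.2]
width: 71.2
grasp_force: 0.0
```

Call:
step_arm:
  targets:
    - [[0,0,0,0,0,0,0],[0,0,0,0,0,0,0],[0,0,0,0,0,0,0],[0,0,0,0,0,0,0],[0,0,0,0,0,0,0]]

```text
t: 14.05
ee_pos: [486.8, 258.8, 191.6]
orientation: [2.979, 0.998, -0.0]
ft_force: [-0.2, 0.1, 0.0]
width: 21.3
grasp_force: 0.0
```

Call:
step_arm:
  targets:
    - [[0,0,0,0,0,0,0],[0,0,0,0,0,0,0],[0,0,0,0,0,0,0],[0,0,0,0,0,0,0],[0,0,0.1,0,0,0,0]]

```text
t: 14.68
ee_pos: [486.3, 258.6, 196.2]
orientation: [2.979, 0.998, -0.003]
ft_force: [-1.3, 0.8, -4.1]
width: 14.1
grasp_force: 30.0
```

Call:
step_arm:
  targets:
    - [[0,0,0.2,0,0,0,0],[0,0,0.3,0,0,0,0],[0,0,0.5,0,0,0,0],[0,0,0.5,0,0,0,0],[0,0,0.5,0,0,0,0]]

```text
t: 15.3
ee_pos: [486.6, 258.8, 298.5]
orientation: [-2.979, -0.998, -0.001]
ft_force: [0.1, 0.3, -4.9]
width: 13.7
grasp_force: 30.0
```

Call:
step_arm:
  targets:
    - [[0,0,0.4,0,0,0,0],[0,0,0.2,0,0,0,0],[0,0,0,0,0,0,0],[0,0,0,0,0,0,0],[0,0,0,0,0,0,0]]

```text
t: 15.92
ee_pos: [486.5, 258.7, 325.8]
orientation: [2.978, 0.998, -0.003]
ft_force: [-0.3, -1.6, -4.5]
width: 13.7
grasp_force: 30.0
```

```bash
python3 - <<'E'
from h import *
d=grab('wrist','w2');grab('scene','sc2');t=grab('top','top2')
o=readout.get_obs();print(o['t'],o['ee_pos'],o['orientation'],o['moment'],o['ft_force'],o['width'])
im=t['pixels'][130:220,360:450]; s=load('sc2')['pixels'][160:300,270:470]
cv2.imwrite('pics/crop3.png',np.hstack([cv2.resize(im,(300,300)),cv2.resize(s,(428,300))])[:,:,::-1])
E
```

```text
16.075 [486.73746846 258.75942472 326.09374619] [ 2.97861517e+00  9.98286472e-01 -1.64366879e-03] [ 0.00249827 -0.02772839 -0.00269687] [-0.21679006  0.09109726 -3.5389926 ] 13.597451282198893
```

View pics/w2.png

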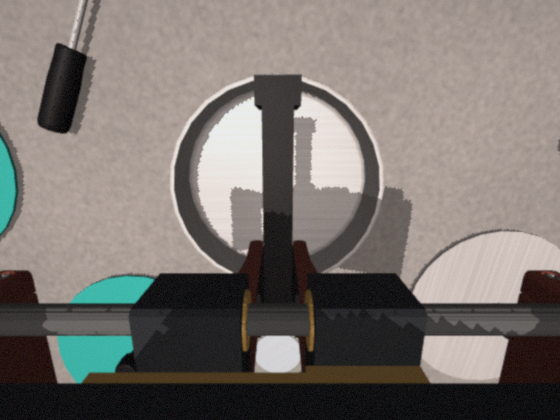

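The wrist view shows the bracket held clear of the pan, lined up with the tool, with its tail at (277,75–105). The moment is near zero, so it is balanced. Checking the grip offset and tilt by the tail's far edge at row 75.

```bash
python3 - <<'E'
from h import *
d=load('w2');u=np.array([np.cos(np.radians(37.06)),np.sin(np.radians(37.06))])
for x in(78,96,99):
  for z in (138,170): print(x,z,proj(d,[*(np.array([486.7,258.7])+x*u),z]))
# jig, fresh measure now arm is away
t=load('top2');g=cv2.cvtColor(t['pixels'],cv2.COLOR_RGB2GRAY);m=(g>165).astype(np.uint8)
n,l,st,c=cv2.connectedComponentsWithStats(m)
for i in range(1,n):
    if 385<c[i][0]<432 and 145<c[i][1]<216 and st[i,4]>4: print(c[i],st[i,4],ray(t,c[i],28))
E
```

```text
78 138 [280.17982691 117.50373693]
78 170 [280.82352987 114.43372721]
96 138 [280.26264853  80.88307562]
96 170 [280.95155965  68.58645658]
99 138 [280.27694764  74.56053581]
99 170 [280.97385569  60.60227901]
[406.77777778 155.22222222] 9 [ 629.88256014 -311.23602252]
[395.         158.72727273] 11 [ 620.26953937 -276.01560257]
[413.59482759 197.80172414] 116 [ 502.46781801 -324.90575391]
```

```bash
python3 - <<'E'
from h import *
d=load('w2');g=cv2.cvtColor(d['pixels'],cv2.COLOR_RGB2GRAY)
for y in(73,75,77,80,90,100,104,107): 
    r=np.where(g[y,240:320]<70)[0]+240; print(y,(r.min(),r.max()) if len(r) else None)
u=np.array([np.cos(np.radians(37.06)),np.sin(np.radians(37.06))]);v=np.array([-u[1],u[0]])
for z in(150,160,170): print(z,[np.hypot(*(proj(d,[*(np.array([486.7,258.7])+x*u+10*v),z])-proj(d,[*(np.array([486.7,258.7])+x*u-10*v),z]))) for x in(94,)], proj(d,[*(np.array([486.7,258.7])+93.5*u),z])[1])
E
```

```text
73 None
75 None
77 (np.int64(255), np.int64(299))
80 (np.int64(255), np.int64(300))
90 (np.int64(240), np.int64(319))
100 (np.int64(256), np.int64(299))
104 (np.int64(256), np.int64(299))
107 (np.int64(258), np.int64(297))
150 [np.float64(41.811744388558175)] 82.54969674660634
160 [np.float64(44.81564220958339)] 79.12126087937675
170 [np.float64(48.28456980772671)] 75.16263327156449
```

```bash
python3 - <<'E'
from h import *
s=load('sc2');t=load('top2')
u=np.array([np.cos(np.radians(37.06)),np.sin(np.radians(37.06))]);o=np.array([486.7,258.7])
for x,z in((96,138),(96,170),(84,138),(-36,138),(-36,176)): print(x,z,proj(s,[*(o+x*u),z]).round(1),proj(t,[*(o+x*u),z]).round(1))
im=cv2.resize(s['pixels'][185:305,310:430],(600,600),interpolation=cv2.INTER_CUBIC);cv2.imwrite('pics/crop4.png',im[:,:,::-1])
E
```

```text
96 138 [380.3 254.9] [187.6 176.9]
96 170 [382.4 247.7] [185. 175.]
84 138 [378.3 250.9] [190.2 180.2]
-36 138 [360.3 213.6] [216.7 214.3]
-36 176 [362.3 204.6] [214.4 213.1]
```

View pics/crop4.png

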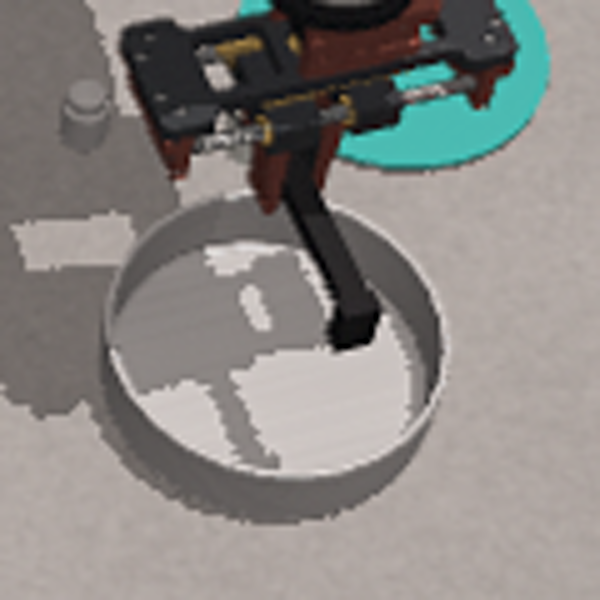

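The scene crop shows the tail's bottom edge at (380.4,254.6). A level bracket predicts (380.3,254.9), so it is level and gripped close to the balance point. Carrying it to the jig: grasp target (539,-316), yaw 14.3°.

Call:
step_arm:
  targets:
    - [[0.07,-0.3,0,0,0,-0.4,0],[0.07,-0.5,0,0,0,-0.4,0],[0.07,-0.7,0,0,0,-0.4,0],[0.07,-0.8,0,0,0,-0.4,0],[0.07,-0.8,0,0,0,-0.4,0]]

```text
t: 16.7
ee_pos: [504.3, 101.8, 326.7]
orientation: [3.042, 0.785, -0.0]
ft_force: [0.8, 0.3, -3.9]
width: 14.0
grasp_force: 30.0
```

Call:
step_arm:
  targets:
    - [[0.07,-0.8,0,0,0,-0.4,0],[0.07,-0.8,0,0,0,-0.4,0],[0.07,-0.8,0,0,0,-0.4,0],[0.07,-0.8,0,0,0,-0.4,0],[0.07,-0.8,0,0,0,-0.4,0]]

```text
t: 17.32
ee_pos: [521.4, -98.4, 326.7]
orientation: [3.089, 0.57, -0.0]
ft_force: [-0.3, 0.1, -4.0]
width: 13.4
grasp_force: 30.0
```

Call:
step_arm:
  targets:
    - [[0.07,-0.8,0,0,0,-0.4,0],[0.07,-0.8,0,0,0,-0.4,0],[0.07,-0.8,0,0,0,-0.4,0],[0.07,-0.8,0,0,0,-0.4,0],[0.07,-0.6,0,0,0,-0.1,0]]

```text
t: 17.95
ee_pos: [538.6, -288.7, 326.5]
orientation: [3.118, 0.386, -0.0]
ft_force: [-0.1, 0.4, -4.2]
width: 13.8
grasp_force: 30.0
```

Call:
step_arm:
  targets:
    - [[0,-0.4,-0.1,0,0,0,0],[0,-0.18,-0.3,0,0,0,0],[0,0,-0.4,0,0,0,0],[0,0,-0.3,0,0,0,0],[0,0,-0.1,0,0,0,0]]

```text
t: 18.58
ee_pos: [538.9, -314.0, 264.7]
orientation: [-3.115, -0.391, 0.004]
ft_force: [-0.1, 0.3, -4.4]
width: 13.9
grasp_force: 30.0
```

Call:
step_arm:
  targets:
    - [[0,0,0,0,0,0,0],[0,0,0,0,0,0,0],[0,0,0,0,0,0,0],[0,0,0,0,0,0,0],[0,0,0,0,0,0,0]]

```text
t: 19.2
ee_pos: [539.3, -315.2, 266.9]
orientation: [3.117, 0.39, 0.0]
ft_force: [0.6, 0.6, -3.3]
width: 13.9
grasp_force: 30.0
```

```bash
python3 - <<'E'
from h import *
d=grab('wrist','w3');s=grab('scene','sc3')
o=readout.get_obs();x,y,_=o['orientation'];print(o['t'],o['ee_pos'],2*np.degrees(np.arctan2(y,x)),o['moment'],o['ft_force'],o['width'],o['grasp_force'],o['qvel'])
a=cv2.resize(s['pixels'][130:270,100:260],(460,400),interpolation=cv2.INTER_CUBIC)
b=cv2.resize(d['pixels'][40:400,130:430],(333,400))
cv2.imwrite('pics/crop5.png',np.hstack([a,b])[:,:,::-1])
E
```

```text
19.3 [ 539.31222859 -315.20974779  266.77862398] 14.2552134988434 [ 0.0499101  -0.01191876 -0.03135281] [ 0.73381145  0.26497397 -4.48938203] 14.043094298522078 29.999153316020966 [-0.00173731  0.00066485  0.00389329  0.00045509 -0.00047989  0.00012789]
```

View pics/crop5.png

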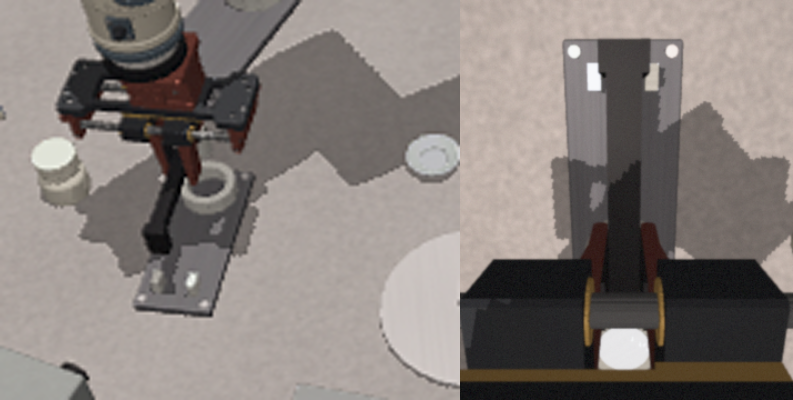

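The wrist view shows the tail centred between the prongs, at px (277,108). The scene shows the bracket level and clear of the jig. One cross-check of the fork position, then I'll hand in.

```bash
python3 - <<'E'
from h import *
d=load('w3');f=ray(d,(276.8,108.4),28);u=np.array([np.cos(np.radians(14.3)),np.sin(np.radians(14.3))])
tail=np.array([539.3,-315.2])+88.5*u;print('saddle',f,'tail',tail,np.hypot(*(f-tail)))
if np.hypot(*(f-tail))<10: print(ctrl.close_job())
E
```

```text
saddle [ 622.35552053 -292.45563199] tail [ 625.05789223 -293.34058737] 2.843582047001001
the job is handed in; nothing more can be done
None
```

I handed the job in at about 19 s: the lid is flat on the bench, and the bracket is held level and still about 5 cm above the smaller jig. In the last wrist view the tail was about 3 mm from the fork's middle; I placed the barrel from the measured nest position, without a direct final check, and the handover returned no verdict.

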